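# Open the filter compartment of the bench air cleaner

## Task

The filter of the low bench air cleaner on the worktop has to be checked. With the fingertips press the snap tab in front of the filter cover fully down, flush with the deck, then push the released cover along its track, off its seat, until it rests at the end stop and the filter lies fully open. Only press and push: do not grasp or lift the cover, leave the things standing round the unit where they are, and draw the hand back clear at the end.

Things in the scene. Friction and masses are not known exactly. Their poses are not given: they have to be found in the camera images.
- filter_unit: Low white air cleaner, 116 (x) by 224 mm (y, -106 to +118), 58 mm high, fixed, turned up to 0.25 rad. Origin on the worktop, +y to the robot's left: the cover slides off that way. From -y to +y: seat with filter (to y -4), snap tab, deck 45 mm high, end stop. The -y end is open behind the cover (frame 45 mm, filter 42 mm high). Side walls 53.5 mm high, inner faces x +-51.5 mm, guide the cover.
- filter_cover: Loose grey slab with ribs and slots on top: 88 mm wide (x; 100 over thin flanges), 96 mm long (y), 14 mm thick, 0.1 to 0.16 kg. Origin at the centre of its underside, 48 mm above the worktop; axes as the unit's. At first on the seat at unit y -52 mm, locked by the tab (2 mm play); lips over the seat hold it down. Freed, it slides to +y with about 1 N; at the stop it is at unit y +63 mm.
- cover_end (a point): Middle of the cover's -y end face (away from the tab), a flat upright face 88 mm wide and 14 mm high, the point 7 mm above the cover's underside (55 mm above the worktop). Push here towards the unit's +y.
- end_stop (a point): Middle of the end stop's face, unit x 0, y +111.5 mm, 52 mm above the worktop; the stop is a rigid bar 58 mm high across the +y end. The cover's +y end meets it at the end; its -y end face (cover_end) is then at unit y +15 mm. The lips over the seat (y -106 to -2) are 56.5 mm high, inner edges x +-46 mm.
- snap_tab (a joint): Travel of the snap tab in m: 0 is out (cover locked), 0.013 is fully in, flush with the deck. It moves straight down against a steady 4 N or so (no spring) and stays where it is left; the cover is free once it is more than 10.5 mm in.
- tab_pad (a point): Centre of the tab's flat top, 30 by 30 mm, at unit x 0, y +13 mm. Out, it stands 58 mm above the worktop, 13 mm above the deck and 4 mm below the cover's top; fully in, it is flush with the deck (45 mm above the worktop) and the cover passes over it. The cover's edge is 17 mm from this point.
- syringe_2: Bystander: a plastic syringe lying behind the unit, 25 by 104 by 18 mm, origin at the centre of its underside.
- cover_glasses: Bystander: a small cardboard box, 28 by 46 by 17 mm, behind the unit; origin at the centre of its underside.
- sample_cup_0: Bystander: a clear sample cup with a screw lid, 58 mm across, 63 mm high, past the unit's -y end (about 60 mm to the far side and 190 mm out from the unit's origin); origin at the centre of its underside.
- petri_dish_0: Bystander: a flat clear dish, 59 mm across, 15 mm high, past the unit's +y end; origin at the centre of its underside.
- bottle_2: Bystander: a small brown dropper bottle, 34 mm across, 102 mm high, past the unit's +y end on the far side; origin at the centre of its underside.

How it is judged (in metres and radians):
On the way, in this order (a step that is already met when the one before it is completed fails the run):
1. the snap tab is pressed in while the cover is still on its seat (value of joint snap_tab above 0.0105 m and y of filter_cover in the frame of filter_unit below -0.044 m), for 0.05 s.
2. the cover is pushed off its seat along the track to the end stop (y of filter_cover in the frame of filter_unit above 0.054 m and z of filter_cover in the frame of filter_unit below 0.052 m), for 0.1 s.
At the end, for the whole second after the job is handed in: The tab is in (more than 10.5 of its 13 mm); the cover lies flat and at rest in its track, off its seat, within 9 mm of the end stop (its origin beyond y = +54 mm in the unit's frame, underside 45 to 51 mm high, tilt under 0.06 rad) (value of joint snap_tab above 0.0105 m and y of filter_cover in the frame of filter_unit above 0.054 m and x of filter_cover in the frame of filter_unit between -0.006 and 0.006 m and z of filter_cover in the frame of filter_unit between 0.045 and 0.051 m and angle between filter_cover's own z axis and vertical below 0.06 rad and linear speed of filter_cover below 0.01 m/s); the robot touches nothing.
It fails at once if the cover is lifted (more than 8 mm above its track) or tipped (more than 0.15 rad) (z of filter_cover in the frame of filter_unit above 0.056 m or angle between filter_cover's own z axis and vertical above 0.15 rad).
It fails at once if a bystander is moved more than 20 mm (distance of any of syringe_2, cover_glasses, sample_cup_0, petri_dish_0, bottle_2 from where it was at the start of the episode above 0.02 m).
It also fails if it takes over 38 s, if anything falls off the work surface, if the arm or the gripper's body presses on something with over 40 N, if the wrist force passes 120 N, or if a joint passes its speed limit or range.

## Robot

A 6-joint arm with a two-finger parallel gripper is mounted at the origin on a cart in front of the work surface, level with it; the furniture and walls round the work are solid. World frame = base frame: x ahead of the robot, y to its left, z up, the work surface at z = 0. Lengths are in mm, angles in degrees, forces in N, time in s.
With the tool pointing down it reaches from about 350 to 850 mm from the base axis. Payload 8.1 kg.
Tool frame: the origin (TCP) lies midway between the tips of the shut fingers; the grasp point (between the pads) lies 19 mm behind it; z points along the fingers, y is the line along which they close (so a half turn about z gives the same grasp; the last joint's range is limited). The gripper opens to 85 mm and grips with 20 to 120 N. Pads are 22 mm wide; open, the fingers measure 114 mm over their backs; the gripper's body (76 mm by 85 mm) begins 54 mm behind the grasp point. The pads swing forward as they close: fully open they stand 13 mm farther back than shut.
Start: joints at [-73.075, 7.471, 85.268, -0, 87.261, -4.893], TCP at [223.018, -557.017, 231.292] pointing down, gripper open.
Joint ranges: [-169.43, 169.43], [-51.17, 129.36], [1.28, 143.12], [-76.62, 256.62], [0, 156.53], [-152.29, 152.29]. Speed limits (degrees/s): [136.94, 136.94, 159.86, 180, 180, 180].

## Interface

Orientations are given as [roll, pitch, yaw] about the fixed x, y, z axes, in that order (R = Rz(yaw) Ry(pitch) Rx(roll)).
In Python, from bench import sense, snapshot, order, finder gives the robot as it stands.
- The arm moves only by the tool send_rows, never from a script. Its argument "steps" is a list of rows, each a list of 2 entries, a list of its own where there are three numbers: the shift along the world's x, y, z in units of 30 mm (1.0 is 30 mm), then the turn, a rotation vector about the world's x, y, z in rad. In form: [[[dx, dy, dz], [wx, wy, wz]], ...]. A call has 1 to 10 rows; each row is the pose to reach, as a shift and turn from the pose commanded when the call began; what a row does not reach only later rows make up. A row lasts 1/8 s, in which the tool goes at most 62.5 mm and 10.7 degrees, less where a joint would pass 70% of its speed; a pose out of reach is approached as far as the arm can. A call with a gripper value outside its range is refused whole. "fingers" is the closure, from 0 (fully open) to 1 (shut), set as the call begins (left out, the last holds). The fingers move at their own pace and stop on an object; "squeeze" is the grip in N (left out, the last holds). Time passes only in rows, so rows that repeat a pose let the fingers close. It gives the time, the measured TCP pose, the force, the opening and the grip force at its end, in the units of the state.
- sense(): the state, without advancing time (a new reading comes with each control period).
- snapshot(name): name is "side" or "top"; returns a dict with "img" (400x640x3 uint8, red, green, blue), "K" (3x3 intrinsics, pixels), "k1" (the pictures are not rectified: a ray, as slopes to the right and down, at radius r is drawn at 1 + k1 r^2 times it, then the intrinsics apply), "pose" (4x4, takes a point from camera to world coordinates). Camera axes: x right, y up, looking along -z (the intrinsics and any distortion apply to the point x, -y, -z); pixel columns grow to the right and rows downward; lengths in mm; the calibration is good to about 2 mm. A picture is of the moment at which its call begins. There is no depth.
- order.hand_in(): hands the job in; it is judged then, once.
Trained networks look in the newest picture that a camera, given by its name, has taken for a name from the list of things; names that differ only in an ending like _2 or _b are one class to them, and where a whole thing is asked for, a point or a joint stands for the part that bears it (a point fixed in the world has none). Each returns a list of dicts, best first, with "confidence" (0 to 1); they miss things now and then, are a little off and sometimes report something else, mostly with a low value. They report only what shows in the picture. A call takes as long as a camera call.
- finder.find_in(label, camera): "box" ([left, top, width, height] as shares, 0 to 1, of the picture: columns of its width, rows of its height, round what is visible of it).
- finder.trace(label, camera): "mask" (400x640 bool, what is visible of it) and "box" ([left, top, width, height] as shares, 0 to 1, of the picture: columns of its width, rows of its height, round what is visible of it).
- finder.pinpoint(label, camera): "at" ([column, row] as shares, 0 to 1, of the picture: columns of its width, rows of its height: a listed point, or the origin of a listed thing).
The state is a dict: "time": time; "joint_pos": joint angles; "qd": joint speeds; "joint_efforts": joint torques, N m; "tool_pos": TCP position; "tcp_rot": TCP orientation; "ft_force": force on the tool from outside, world axes, zero at the start; "wrist_torque": the same for the moment, N m; "finger_gap": finger opening in mm; "grip_force": force on a finger pad.
Only numpy, scipy, OpenCV 4.12 (cv2) and the standard library are available. Lean on these libraries where they do the work, as an engineer would, in place of code of your own. Each camera call takes 0.05 s, during which the arm holds its last target. There are 200 camera calls.

## Working session

There is one attempt and no reset: what is moved stays moved. The work goes in short steps, Python scripts to look and compute and a tool call to move; the robot and the scene stay as the last step left them, time stands still between calls to the robot, and variables do not carry over. Pictures are saved under pics/ and viewed, at most 10 in all, crops included, and the job is handed in when it is done.

Besides the shell and the picture viewer there is one more tool, called after "Emit:" in YAML: its name, and indented under it one key for each argument. send_rows: Moves the arm, as the interface text tells. Its arguments: {"type":"object","properties":{"steps":{"type":"array"},"fingers":{"type":"number"},"squeeze":{"type":"number"}},"required":["steps"]}

```bash
mkdir -p pics
cat > h.py <<'E'
import numpy as np, cv2
from bench import sense, snapshot, order, finder
def ray(s,uv):
    K=s["K"];k=s["k1"]
    d=np.array([(uv[0]-K[0][2])/K[0][0],(uv[1]-K[1][2])/K[1][1]])
    u=d.copy()
    for _ in range(30): u=d/(1+k*(u@u))
    P=np.array(s["pose"]); v=P[:3,:3]@np.array([u[0],-u[1],-1]); return P[:3,3],v
def at_z(s,uv,z):
    o,v=ray(s,uv); return o+v*(z-o[2])/v[2]
def proj(s,p):
    P=np.array(s["pose"]);K=s["K"]; c=P[:3,:3].T@(np.array(p,float)-P[:3,3]); u=np.array([c[0],-c[1]])/-c[2]
    u=u*(1+s["k1"]*(u@u)); return np.array([K[0][0]*u[0]+K[0][2],K[1][1]*u[1]+K[1][2]])
def save(s,n): cv2.imwrite("pics/"+n,s["img"][:,:,::-1])
E
python3 - <<'E'
from h import *
np.set_printoptions(precision=1,suppress=True)
Z={"tab_pad":58,"cover_end":55,"end_stop":52,"filter_unit":0,"filter_cover":48,"sample_cup_0":0,"syringe_2":0,"cover_glasses":0,"petri_dish_0":0,"bottle_2":0}
S={}
for c in("top","side"):
    S[c]=s=snapshot(c); save(s,c+"0.png"); print(c,np.array(s["pose"])[:3,3])
    for n,z in Z.items():
        for r in finder.pinpoint(n,c)[:2]:
            uv=np.array(r["at"])*[640,400]; print(n,round(r["confidence"],2),uv,at_z(s,uv,z))
print(sense())
E
```

```text
top [ 401.4   45.2 1043.9]
tab_pad 0.64 [320.2 208.9] [445.1  33.2  58. ]
cover_end 0.77 [377.8 218.9] [425.  -79.6  55. ]
end_stop 0.9 [270.7 203.3] [456.8 130.3  52. ]
filter_unit 0.89 [323.8 211.2] [442.9  25.1   0. ]
filter_cover 0.56 [351.8 215.9] [431.4 -29.3  48. ]
sample_cup_0 0.85 [429.5 201.4] [ 462.2 -194.8    0. ]
syringe_2 0.67 [342.7 176.9] [514.  -14.8   0. ]
cover_glasses 0.86 [294.5 162.7] [544.2  85.5   0. ]
petri_dish_0 0.73 [238.  187.6] [492.6 202.6   0. ]
bottle_2 0.77 [259.6 162.7] [544.5 158.2   0. ]
bottle_2 0.49 [427.4 201.7] [ 461.6 -190.4    0. ]
side [ 453.3 -656.3  558.8]
tab_pad 0.68 [339.9 224.7] [528.1  15.8  58. ]
tab_pad 0.43 [296.5 221.9] [433.7  32.3  58. ]
cover_end 0.82 [289.7 256.1] [420.  -77.2  55. ]
end_stop 0.57 [307.4 200.3] [460.  127.5  52. ]
filter_unit 0.96 [298.3 246.4] [435.3  17.9   0. ]
filter_cover 0.6 [294.5 243. ] [429.  -28.4  48. ]
sample_cup_0 0.61 [314.6 314.4] [ 464.  -178.3    0. ]
syringe_2 0.8 [333.9 254.8] [513.  -15.8   0. ]
cover_glasses 0.58 [339.4 223.9] [535.8  97.    0. ]
petri_dish_0 0.5 [321.5 199.2] [498.5 210.9   0. ]
bottle_2 0.9 [340.5 208.8] [544.9 161.9   0. ]
{'time': 1.1, 'joint_pos': array([-73.1,   7.5,  85.3,  -0. ,  87.3,  -4.9]), 'qd': array([ 0., -0.,  0.,  0.,  0., -0.]), 'joint_efforts': array([  0. , -56.9, -50.1,  -0. ,   0. ,   0. ]), 'tool_pos': array([ 223. , -557. ,  231.3]), 'tcp_rot': array([-180. ,    0. ,   21.8]), 'ft_force': array([-0.1,  0.8, -0.2]), 'wrist_torque': array([ 0., -0., -0.]), 'grip_force': 0.0, 'finger_gap': 85.72611152798832}
```

```bash
cat > fit.py <<'E'
from h import *
from scipy.optimize import least_squares
np.set_printoptions(precision=1,suppress=True)
def U(q,p):
    c,s=np.cos(q[2]),np.sin(q[2]); return np.array([q[0]+c*p[0]-s*p[1],q[1]+s*p[0]+c*p[1],p[2]])
E
python3 - <<'E'
from fit import *
L={"tab_pad":(0,13,58),"cover_end":(0,-100,55),"end_stop":(0,111.5,52),"filter_unit":(0,0,0),"filter_cover":(0,-52,48)}
D=[];S={}
for c in("top","side"):
    S[c]=snapshot(c)
    for n,p in L.items():
        r=finder.pinpoint(n,c)
        if r: D.append((c,np.array(r[0]["at"])*[640,400],p))
f=lambda q:np.concatenate([proj(S[c],U(q,p))-uv for c,uv,p in D])
R=least_squares(f,[440,20,-.17],loss="soft_l1"); q=R.x
print(q,q[2]*57.3, q[2]); print(f(q).reshape(-1,2))
for c in S:
    im=S[c]["img"][:,:,::-1]; 
    x0,y0,x1,y1=(230,140,450,260) if c=="top" else (220,160,400,340)
    k=3
    im=cv2.resize(im[y0:y1,x0:x1],None,fx=k,fy=k,interpolation=cv2.INTER_CUBIC)
    def poly(ps,col):
        a=np.array([(proj(S[c],U(q,p))+.5-[x0,y0])*k for p in ps]); cv2.polylines(im,[np.round(a*8).astype(int)],True,col,1,cv2.LINE_AA,3)
    b=lambda xa,xb,ya,yb,z:[(xa,ya,z),(xb,ya,z),(xb,yb,z),(xa,yb,z)]
    poly(b(-58,58,-106,118,0),(0,255,0)); poly(b(-44,44,-100,-4,62),(0,0,255)); poly(b(-15,15,-2,28,58),(255,0,0)); poly(b(-51.5,51.5,111.5,118,58),(255,0,255))
    cv2.imwrite(f"pics/{c}1.png",im)
E
```

```text
[439.9  18.2  -0.2] -8.617430734224166 -0.15039146133026468
[[-1.6  0.3]
 [ 3.4 -0.6]
 [-0.4 -0.2]
 [-0.7  1.2]
 [ 0.2  0.6]
 [ 0.5  1.2]
 [ 2.2 -1.8]
 [ 1.6 -1. ]
 [-0.4  5. ]
 [-1.3  2.7]]
```

View pics/top1.png

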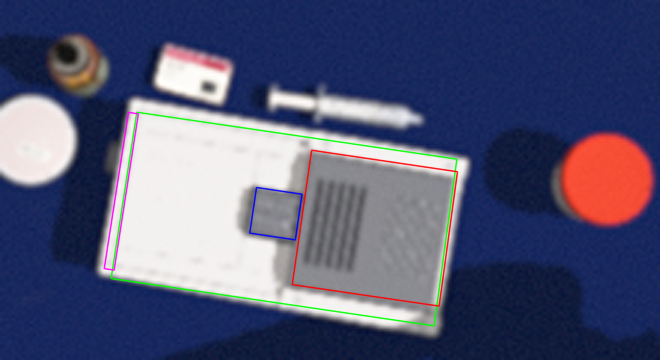

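View pics/side1.png

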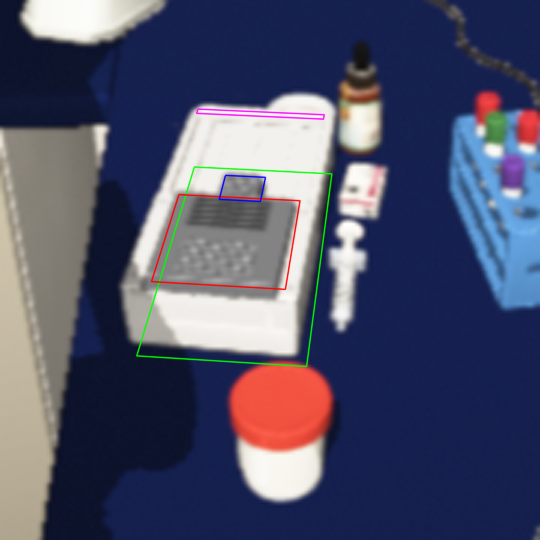

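```bash
cat > fit2.py <<'E'
from fit import *
from scipy.optimize import minimize
box=lambda xa,xb,ya,yb,za,zb:[(x,y,z) for x in(xa,xb) for y in(ya,yb) for z in(za,zb)]
M={"filter_unit":box(-58,58,-106,118,0,53.5)+box(-51.5,51.5,111.5,118,53.5,58)+box(-50,50,-106,-2,53.5,56.5),"filter_cover":box(-44,44,-100,-4,57,62)}
S={};T=[]
for c in("top","side"):
    S[c]=snapshot(c)
    for n in M:
        r=finder.trace(n,c)
        if r: T.append((c,n,r[0]["mask"])); print(c,n,r[0]["confidence"],r[0]["mask"].sum())
k=4
def sil(c,n,q,d):
    a=np.array([(proj(S[c],U(q,p))+d+.5)*k for p in M[n]],np.float32)
    m=np.zeros((400*k,640*k),np.uint8); cv2.fillConvexPoly(m,cv2.convexHull(np.round(a*16).astype(np.int32)),255,cv2.LINE_8,4)
    return cv2.resize(m,(640,400),interpolation=cv2.INTER_AREA)/255.
def cost(q,use): return sum(np.abs(sil(c,n,q[:3]*[1,1,.01],0)-m).sum()/m.sum()**.5 for c,n,m in T if (c,n) in use)
if __name__=="__main__":
  A=[(c,n) for c,n,_ in T]
  for use in [A,[a for a in A if a[0]=="top"],[a for a in A if a[0]=="side"],[a for a in A if a[1]=="filter_cover"],[a for a in A if a[1]=="filter_unit"]]:
    r=minimize(cost,[440,18,-16],args=(use,),method="Nelder-Mead",options=dict(initial_simplex=[[440,18,-16],[446,18,-16],[440,25,-16],[440,18,-20]],xatol=.05,fatol=.01))
    print(use,r.x,r.fun)
E
python3 fit2.py
```

```text
top filter_unit 0.66 4430
top filter_cover 0.62 2258
side filter_unit 0.94 3047
side filter_cover 0.89 1505
[('top', 'filter_unit'), ('top', 'filter_cover'), ('side', 'filter_unit'), ('side', 'filter_cover')] [439.2  19.8 -18.7] 77.35002197909846
[('top', 'filter_unit'), ('top', 'filter_cover')] [439.6  19.3 -18.7] 39.95949106144436
[('side', 'filter_unit'), ('side', 'filter_cover')] [437.7  21.7 -18. ] 35.66200144573497
[('top', 'filter_cover'), ('side', 'filter_cover')] [438.8  18.9 -18.6] 5.517035563166657
[('top', 'filter_unit'), ('side', 'filter_unit')] [439.8  22.4 -18.5] 70.76096492510409
```

Emit:
send_rows:
  steps:
    - [[0.7, 2.0, 0], [0, 0, 0.1]]
    - [[1.5, 4.0, 0], [0, 0, 0.2]]
    - [[2.2, 6.0, 0], [0, 0, 0.3]]
    - [[3.0, 8.0, 0], [0, 0, 0.4]]
    - [[3.7, 10.0, 0], [0, 0, 0.5]]
    - [[4.5, 12.0, -0.5], [0, 0, 0.6]]
    - [[5.2, 14.0, -1], [0, 0, 0.7]]
    - [[6.0, 16.0, -1.5], [0, 0, 0.8]]
    - [[6.7, 18.0, -2], [0, 0, 0.9]]
    - [[7.3, 19.7, -2.5], [0, 0, 1.004]]
  fingers: 1

```text
time: 3.25
tool_pos: [438.2, 23.1, 160.2]
tcp_rot: [179.9, -0.0, 79.5]
ft_force: [1.1, -0.1, -0.1]
finger_gap: -0.0
grip_force: 0.0
```

Emit:
send_rows:
  steps:
    - [[0, 0, 0], [0, 0, 0]]
    - [[0, 0, 0], [0, 0, 0]]
    - [[0, 0, 0], [0, 0, 0]]
    - [[0, 0, -1], [0, 0, 0]]
    - [[0, 0, -1], [0, 0, 0]]
    - [[0, 0, -1], [0, 0, 0]]

```text
time: 4.0
tool_pos: [437.7, 20.3, 130.9]
tcp_rot: [180.0, -0.0, 79.2]
ft_force: [0.5, -0.8, -0.2]
finger_gap: -0.3
grip_force: 0.0
```

Run:
```python
from fit import *
s=sense(); print(s["time"],s["tool_pos"],s["tcp_rot"],s["joint_pos"],s["ft_force"],s["finger_gap"])
q=[439.2,19.8,-.187]; t=s["tool_pos"]; d=t[:2]-q[:2]; c,n=np.cos(q[2]),np.sin(q[2]); print("unit",c*d[0]+n*d[1],-n*d[0]+c*d[1])
a=snapshot("side"); b=snapshot("top")
A=cv2.resize(a["img"][140:320,220:400],None,fx=2.2,fy=2.2,interpolation=3); B=cv2.resize(b["img"][140:320,230:410],None,fx=2.2,fy=2.2,interpolation=3)
cv2.imwrite("pics/p2.png",np.hstack([A,B])[:,:,::-1])
```

```text
4.0 [437.7  20.3 130.9] [180.   -0.   79.2] [ -4.1 -14.4 116.9  -0.   77.5   6.7] [ 0.5 -0.8 -0.2] -0.313888608347701
unit -1.521484313385681 0.18006710818525345
```

View pics/p2.png

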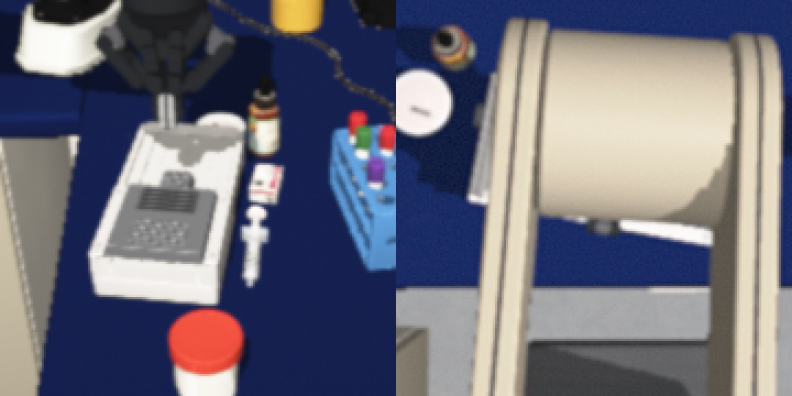

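Emit:
send_rows:
  steps:
    - [[0.15, 0.47, 0], [0, 0, 0]]
    - [[0.15, 0.47, -1], [0, 0, 0]]
    - [[0.15, 0.47, -2.1], [0, 0, 0]]
    - [[0.15, 0.47, -2.1], [0, 0, 0]]
    - [[0.15, 0.47, -2.1], [0, 0, 0]]

```text
time: 4.72
tool_pos: [442.8, 35.6, 68.2]
tcp_rot: [179.9, -0.0, 79.4]
ft_force: [-0.4, 0.1, 0.2]
finger_gap: -0.1
grip_force: 0.0
```

```bash
cat > st.py <<'E'
from fit import *
def st(q=(439.2,19.8,-.187)):
    s=sense(); t=s["tool_pos"]; d=t[:2]-np.array(q[:2]); c,n=np.cos(q[2]),np.sin(q[2]); print(s["time"],t,s["tcp_rot"],"F",s["ft_force"],"unit",c*d[0]+n*d[1],-n*d[0]+c*d[1]); return s
E
python3 - <<'E'
from st import *
s=st(); a=snapshot("side"); print(proj(a,s["tool_pos"]))
im=cv2.resize(a["img"][180:280,240:360],None,fx=5,fy=5,interpolation=3)[:,:,::-1].copy()
p=(proj(a,s["tool_pos"])+.5-[240,180])*5; cv2.circle(im,tuple(p.astype(int)),3,(0,0,255),-1)
cv2.imwrite("pics/p3.png",im)
E
```

```text
4.725 [442.8  35.6  68.2] [179.9  -0.   79.4] F [-0.4  0.1  0.2] unit 0.567663438947613 16.208704784095566
[300.4 217.1]
```

View pics/p3.png

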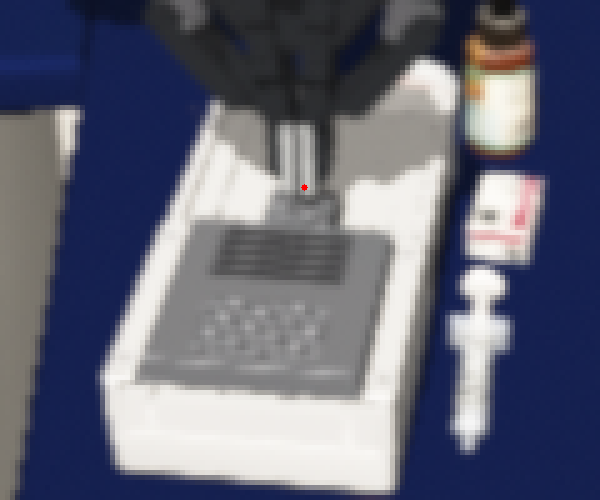

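Emit:
send_rows:
  steps:
    - [[0, -0.05, -0.25], [0, 0, 0]]
    - [[0, -0.05, -0.4], [0, 0, 0]]
    - [[0, -0.05, -0.5], [0, 0, 0]]
    - [[0, -0.05, -0.6], [0, 0, 0]]
    - [[0, -0.05, -0.7], [0, 0, 0]]
    - [[0, -0.05, -0.75], [0, 0, 0]]
    - [[0, -0.05, -0.75], [0, 0, 0]]

```text
time: 5.65
tool_pos: [442.4, 33.6, 45.0]
tcp_rot: [180.0, -0.0, 79.3]
ft_force: [1.6, 0.3, 8.7]
finger_gap: -0.1
grip_force: 4.2
```

Emit:
send_rows:
  steps:
    - [[0, 0, -0.03], [0, 0, 0]]
    - [[0, 0, -0.03], [0, 0, 0]]
    - [[0, 0, -0.03], [0, 0, 0]]

```text
time: 6.02
tool_pos: [442.5, 33.6, 44.9]
tcp_rot: [180.0, 0.0, 79.3]
ft_force: [-3.3, 0.5, 18.4]
finger_gap: -0.1
grip_force: 9.0
```

Emit:
send_rows:
  steps:
    - [[0, 0, 0.8], [0, 0, 0]]
    - [[0, 0, 1.9], [0, 0, 0]]
    - [[-0.3, -1.55, 1.9], [0, 0, 0]]
    - [[-0.6, -3.1, 1.9], [0, 0, 0]]
    - [[-0.9, -4.65, 1.9], [0, 0, 0]]
    - [[-0.9, -4.65, 1.9], [0, 0, 0]]
    - [[-0.9, -4.65, 1.9], [0, 0, 0]]

```text
time: 6.9
tool_pos: [414.1, -105.1, 99.7]
tcp_rot: [-179.9, -0.1, 79.3]
ft_force: [0.8, -1.1, -0.3]
finger_gap: -0.2
grip_force: 0.0
```

Run:
```python
from st import *
s=st(); a=snapshot("side"); b=snapshot("top")
for n in("cover_end","filter_cover","end_stop","snap_tab"):
  for c in("side","top"):
    print(n,c,[(round(r["confidence"],2),np.array(r["at"])*[640,400]) for r in finder.pinpoint(n,c)[:1]])
A=cv2.resize(a["img"][170:300,240:370],None,fx=3,fy=3,interpolation=3); B=cv2.resize(b["img"][140:270,260:390],None,fx=3,fy=3,interpolation=3)
cv2.imwrite("pics/p4.png",np.hstack([A,B])[:,:,::-1])
```

```text
6.9 [ 414.1 -105.1   99.7] [-179.9   -0.1   79.3] F [ 0.8 -1.1 -0.3] unit -1.4123071970824768 -127.40663524951361
cover_end side [(0.67, array([287.3, 257.9]))]
cover_end top [(0.77, array([377. , 219.5]))]
filter_cover side [(0.95, array([292. , 243.7]))]
filter_cover top [(0.67, array([353.2, 216. ]))]
end_stop side [(0.9, array([307.1, 198.3]))]
end_stop top [(0.84, array([268.2, 202.9]))]Traceback (most recent call last):
  File "<stdin>", line 5, in <module>
ValueError: it knows: bottle, cover_end, cover_glasses, end_stop, filter_cover, filter_unit, petri_dish, sample_cup, syringe, tab_pad
```

Emit:
send_rows:
  steps:
    - [[0.04, 0, -0.8], [0, 0, 0]]
    - [[0.04, 0, -1.6], [0, 0, 0]]
    - [[0.04, 0, -1.6], [0, 0, 0]]
    - [[0.08, 0.2, -1.6], [0, 0, 0]]
    - [[0.11, 0.39, -1.6], [0, 0, 0]]
    - [[0.15, 0.59, -1.6], [0, 0, 0]]
    - [[0.19, 0.79, -1.6], [0, 0, 0]]
    - [[0.23, 0.98, -1.6], [0, 0, 0]]
    - [[0.23, 0.98, -1.6], [0, 0, 0]]

```text
time: 8.43
tool_pos: [421.9, -75.8, 52.5]
tcp_rot: [-180.0, -0.0, 79.4]
ft_force: [0.1, -0.6, 0.2]
finger_gap: -0.2
grip_force: 0.0
```

Run:
```python
from st import *
s=st(); a=snapshot("side"); b=snapshot("top")
A=cv2.resize(a["img"][170:300,240:370],None,fx=3,fy=3,interpolation=3); B=cv2.resize(b["img"][140:270,260:390],None,fx=3,fy=3,interpolation=3)
cv2.imwrite("pics/p4.png",np.hstack([A,B])[:,:,::-1])
```

```text
8.425 [421.9 -75.8  52.5] [-180.    -0.    79.4] F [ 0.1 -0.6  0.2] unit 0.7754936357030324 -97.19795955894308
```

View pics/p4.png

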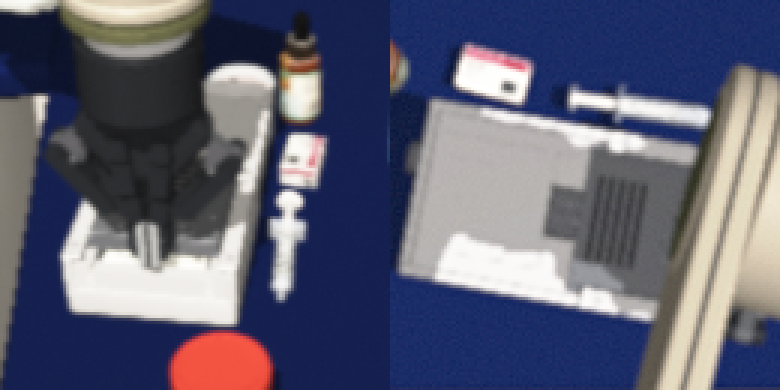

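Emit:
send_rows:
  steps:
    - [[0.04, 0.2, 0], [0, 0, 0]]
    - [[0.07, 0.39, 0], [0, 0, 0]]
    - [[0.1, 0.59, 0], [0, 0, 0]]
    - [[0.13, 0.79, 0], [0, 0, 0]]
    - [[0.17, 0.98, 0], [0, 0, 0]]
    - [[0.21, 1.18, 0], [0, 0, 0]]
    - [[0.25, 1.38, 0], [0, 0, 0]]
    - [[0.28, 1.57, 0], [0, 0, 0]]
    - [[0.28, 1.57, 0], [0, 0, 0]]

```text
time: 9.65
tool_pos: [430.4, -28.8, 52.6]
tcp_rot: [180.0, -0.0, 79.4]
ft_force: [0.4, -0.3, -0.3]
finger_gap: -0.2
grip_force: 0.0
```

Run:
```python
from st import *
s=st(); a=snapshot("side"); b=snapshot("top")
A=cv2.resize(a["img"][170:300,240:370],None,fx=3,fy=3,interpolation=3); B=cv2.resize(b["img"][140:270,260:390],None,fx=3,fy=3,interpolation=3)
cv2.imwrite("pics/p5.png",np.hstack([A,B])[:,:,::-1])
```

```text
9.65 [430.4 -28.8  52.6] [180.   -0.   79.4] F [ 0.4 -0.3 -0.3] unit 0.352297761208499 -49.43106647427517
```

View pics/p5.png

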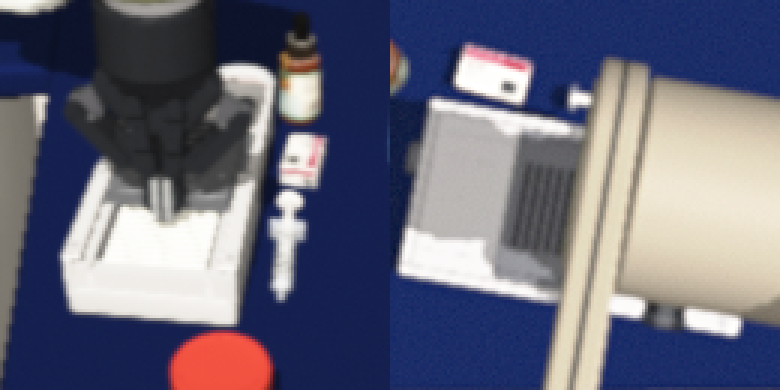

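The cover is sliding straight: the left view shows the white filter opening up, and the right view shows the cover's edge now past the tab (col ~515).

Emit:
send_rows:
  steps:
    - [[0.04, 0.2, 0], [0, 0, 0]]
    - [[0.07, 0.39, 0], [0, 0, 0]]
    - [[0.1, 0.59, 0], [0, 0, 0]]
    - [[0.14, 0.79, 0], [0, 0, 0]]
    - [[0.18, 0.98, 0], [0, 0, 0]]
    - [[0.22, 1.18, 0], [0, 0, 0]]
    - [[0.25, 1.35, 0], [0, 0, 0]]
    - [[0.28, 1.5, 0], [0, 0, 0]]
    - [[0.29, 1.58, 0], [0, 0, 0]]
    - [[0.29, 1.58, 0], [0, 0, 0]]

```text
time: 11.0
tool_pos: [438.9, 18.4, 52.5]
tcp_rot: [-180.0, -0.0, 79.4]
ft_force: [-1.0, 0.5, 0.3]
finger_gap: 0.3
grip_force: 0.0
```

Emit:
send_rows:
  steps:
    - [[0.01, 0.07, 0], [0, 0, 0]]
    - [[0.02, 0.13, 0], [0, 0, 0]]
    - [[0.02, 0.13, 0], [0, 0, 0]]

```text
time: 11.38
tool_pos: [439.5, 22.2, 52.5]
tcp_rot: [-180.0, -0.0, 79.3]
ft_force: [-0.4, 0.6, 1.0]
finger_gap: 0.0
grip_force: 0.0
```

Creep until the stop is felt.

Emit:
send_rows:
  steps:
    - [[0.01, 0.07, 0], [0, 0, 0]]
    - [[0.02, 0.1, 0], [0, 0, 0]]
    - [[0.02, 0.1, 0], [0, 0, 0]]

```text
time: 11.75
tool_pos: [440.2, 25.1, 52.5]
tcp_rot: [-180.0, -0.0, 79.3]
ft_force: [0.0, -0.3, -0.5]
finger_gap: 0.2
grip_force: 0.0
```

Run:
```python
from st import *
s=st(); a=snapshot("side"); b=snapshot("top")
A=cv2.resize(a["img"][170:300,240:370],None,fx=3,fy=3,interpolation=3); B=cv2.resize(b["img"][140:270,240:370],None,fx=3,fy=3,interpolation=3)
cv2.imwrite("pics/p6.png",np.hstack([A,B])[:,:,::-1])
```

```text
11.75 [440.2  25.1  52.5] [-180.    -0.    79.3] F [ 0.  -0.3 -0.5] unit -0.03695979404073613 5.42538527298176
```

View pics/p6.png

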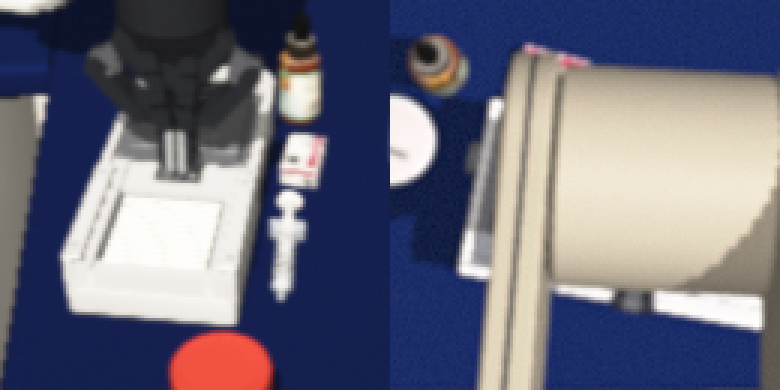

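Emit:
send_rows:
  steps:
    - [[0.01, 0.05, 0], [0, 0, 0]]
    - [[0.02, 0.1, 0], [0, 0, 0]]
    - [[0.02, 0.1, 0], [0, 0, 0]]

```text
time: 12.22
tool_pos: [440.2, 25.8, 52.5]
tcp_rot: [-180.0, 0.3, 79.3]
ft_force: [-4.7, -12.5, 3.1]
finger_gap: 0.1
grip_force: 7.0
```

Emit:
send_rows:
  steps:
    - [[0.01, 0.05, 0], [0, 0, 0]]
    - [[0.01, 0.07, 0], [0, 0, 0]]
    - [[0.01, 0.07, 0], [0, 0, 0]]

```text
time: 12.6
tool_pos: [440.2, 25.9, 52.6]
tcp_rot: [-180.0, 0.5, 79.3]
ft_force: [-7.3, -23.4, 5.8]
finger_gap: -0.2
grip_force: 12.5
```

At the stop (23 N). Back off along the track, then up and away.

Emit:
send_rows:
  steps:
    - [[-0.06, -0.3, 0], [0, 0, 0]]
    - [[-0.18, -1.0, 0], [0, 0, 0]]
    - [[-0.18, -1.0, 0.5], [0, 0, 0]]
    - [[-0.18, -1.0, 2], [0, 0, 0]]
    - [[-0.5, -2.8, 4], [0, 0, 0]]
    - [[-0.8, -4.6, 4], [0, 0, 0]]
    - [[-1.0, -6.4, 4], [0, 0, 0]]
    - [[-1.2, -8.2, 4], [0, 0, 0]]
    - [[-1.4, -10, 4], [0, 0, 0]]
    - [[-1.4, -10, 4], [0, 0, 0]]

```text
time: 13.85
tool_pos: [398.9, -272.8, 173.7]
tcp_rot: [179.9, 0.1, 79.1]
ft_force: [-0.5, 0.6, -0.1]
finger_gap: 0.1
grip_force: 0.0
```

Run:
```python
from st import *
s=st(); a=snapshot("side"); b=snapshot("top")
for n,z in(("cover_end",55),("filter_cover",48),("end_stop",52)):
  for c,S in(("side",a),("top",b)):
    for r in finder.pinpoint(n,c)[:1]: print(n,c,r["confidence"],at_z(S,np.array(r["at"])*[640,400],z))
print("expect",U((439.2,19.8,-.187),(0,15,55)),U((439.2,19.8,-.187),(0,63,48)))
A=cv2.resize(a["img"][170:300,240:370],None,fx=3,fy=3,interpolation=3); B=cv2.resize(b["img"][140:270,260:390],None,fx=3,fy=3,interpolation=3)
cv2.imwrite("pics/p7.png",np.hstack([A,B])[:,:,::-1])
```

```text
13.85 [ 398.9 -272.8  173.7] [179.9   0.1  79.1] F [-0.5  0.6 -0.1] unit 14.77152499683438 -294.9757843703669
cover_end side 0.84 [436.4  31.3  55. ]
cover_end top 0.56 [442.1  36.   55. ]
filter_cover side 0.96 [452.3  91.9  48. ]
filter_cover top 0.68 [451.5  83.2  48. ]
end_stop side 0.55 [442.3  17.8  52. ]
end_stop top 0.62 [457.4 131.2  52. ]
expect [442.   34.5  55. ] [450.9  81.7  48. ]
```

View pics/p7.png

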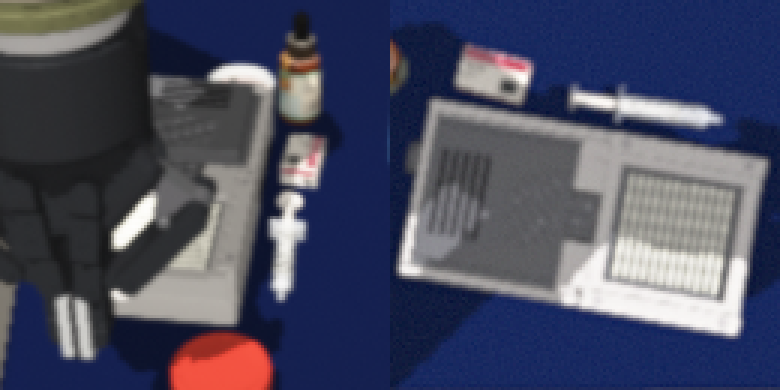

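The cover now rests at the stop, with its left edge at about col 430 in the right view. The filter is fully open, the bystanders haven't moved, and the hand is clear.

```bash
python3 -c "
from bench import order
print(order.hand_in())"
```

```text
the job is handed in; nothing more can be done
None
```

The snap tab is pressed flush, the cover is pushed to the end stop with the filter fully open, the hand is drawn back clear, and the job is handed in at about 14 s of the 38 s limit; no verdict was returned.

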